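Gauge a brass tube against the flip stop

TASK

Flip the red stop down fully onto the gauging fixture, then bring the brass tube flat against the aluminium fence and slide it along the fence until its end bears gently but firmly on the stop's yellow gauge pad, keeping it pressed there for a moment without shoving the sprung stop back. Then flip the stop up out of the way again, leaving the tube lying on the bed flat along the fence exactly where the pad gauged it, and leave the other things on the table alone.

Things in the scene. Friction and masses are not known exactly. Their poses are not given: they have to be found in the camera images.
- fixture: fixed fixture: grey bed (x -90 to +30, y -230 to +210 mm), top 12 mm above the table, with an aluminium fence at its far edge. Origin on the table; x points across the bed to the fence, y along the fence to the stop, z up. Fence face: x = +30 mm, its top 27 mm above the table; behind it a rail 20 mm high to x = +78. A tube against the fence has its centre line at x = +17.5 mm.
- stop_block: dark steel clamp block of the stop, 46 x 46 mm, top 36 mm above the table, fixed somewhere along the rail behind the fence (differs each time, cannot be shifted). It carries the sprung carriage (aluminium post, top 95 mm above the table) and the red hinged leaf. Origin: table height, in the plane of the leaf's red side, at the fixture's x = 0; axes as the fixture's.
- stop_carriage (a joint): overload slide of the stop along the fence's +y, m: 0 = at its setting (held there by a spring preloaded to 12 N, then 1.5 N per mm); above 0 = the stop has been shoved back by a push of more than 12 N on it, which spoils the gauging. Travel 6 mm.
- stop_leaf (a joint): angle of the red stop leaf, rad: 0 = fully down (arm level, stop plate hanging to 4 mm above the bed, a hard rest), grows as the leaf is flipped up and back over the fence, to 2.0 at the most; pi/2 = arm upright. The axis runs along the fence. A friction hinge (0.2 N m) keeps the leaf where it is left.
- stop_hinge (a point): point on the hinge axis of the leaf, 85 mm above the table, at the fixture's x = +55 mm, in the plane of the leaf's red side.
- stop_handle (a point): middle of the free brass handle bar on the leaf's tip: 12 mm round, parallel to the fence, sticking out 64 mm from the 8 mm thick leaf on the side away from the tube; this point is 39 mm from the leaf, 47 mm in +y from the leaf's red side towards the tube. It circles the hinge axis at 85 mm; leaf down: at hinge height, 85 mm towards the bed's front. The bar may turn between fingers.
- stop_face (a point): point on the leaf's red side that faces the tube (-y); leaf down: at the fixture's x = 17.5 mm, 32 mm above the table. From it a yellow gauge pad (24 x 34 mm, square to the fence) sticks out towards the tube by 2 to 18 mm: a fixed setting, different each time and not measured, to be felt. The tube's end is gauged by the pad. Same place along the fence, leaf up or down.
- tube: loose brass rectangular tube, 160 mm long (its y), 25 mm wide (x), 40 mm high (z), about 0.28 kg, lying on the bed in front of the fence, off it and askew. On the rubbing bed it rocks when shoved sideways high up: push low. Origin: centre of its underside; y points to the end that is to meet the stop.
- tube_center (a point): centre of the tube, 20 mm above its underside; it can be pinched across its 25 mm width with the fingertips above the low fence.
- tube_end (a point): centre of the tube's end face that is to meet the stop, 80 mm from its centre.
- finial: bystander: turned brass finial, 50 mm high
- marker: bystander: blue marker lying down, 120 mm long
- offcut: bystander: brass offcut 30 x 50 x 20 mm behind the fixture
- flux_jar: bystander: white jar, 60 mm high, behind the fixture
- square: bystander: try square with a dark wooden stock, behind the fixture
- hammer: bystander: hammer to the right of the fixture
- wrench: bystander: wrench to the left of the fixture
There are look-alikes about, which are no part of the job. There is more than one size of the tube; the one meant has the size given above.

How it is judged (in metres and radians):
On the way, in this order (a step that is already met when the one before it is completed fails the run):
1. the stop leaf is flipped fully down (value of joint stop_leaf below 0.05 rad), for 0.2 s.
2. the tube's end bears on the lowered stop's pad with at least 2 N (value of joint stop_leaf below 0.05 rad and contact force between tube and stop_block above 2 N), for 0.2 s.
3. the stop leaf is flipped up again (value of joint stop_leaf above 1.3 rad), for 0.2 s.
At the end, for the whole second after the job is handed in: Stop leaf up (over 1.3 rad), carriage at its setting; tube at rest on the bed along the fence (centre line within 2.5 mm of flush, parallel within 0.02 rad), its end at most 2 mm short of and 1.5 mm past the yellow pad's face; tube and stop released (x of tube_center in the frame of fixture between 0.015 and 0.02 m and z of tube_center in the frame of fixture between 0.029 and 0.035 m and angle between the y axis of tube and the y axis of fixture, either way round below 0.02 rad and y of gauge_pad_c0 in the frame of tube between 0.0805 and 0.084 m and value of joint stop_leaf above 1.3 rad and value of joint stop_carriage below 0.001 m and linear speed of tube below 0.01 m/s and contact force between the fingers and tube below 0.1 N and contact force between the fingers and stop_block below 0.1 N); the robot touches nothing.
It fails at once if the tube pressed on the stop with more than 25 N (contact force between tube and stop_block above 25 N).
It fails at once if the tube shoved the sprung stop back by more than 1.5 mm (value of joint stop_carriage above 0.0015 m and contact force between tube and stop_block above 1 N).
It fails at once if a bystander was moved more than 30 mm (distance of any of finial, marker, offcut, flux_jar, square, hammer, wrench from where it was at the start of the episode above 0.03 m).
It also fails if it takes over 72 s, if anything falls off the work surface, if the arm or the gripper's body presses on something with over 40 N, if the wrist force passes 120 N, or if a joint passes its speed limit or range.

ROBOT

A 6-joint arm with a two-finger parallel gripper is mounted at the origin on the work surface. World frame = base frame: x ahead of the robot, y to its left, z up, the work surface at z = 0. Lengths are in mm, angles in rad, forces in N, time in s.
With the tool pointing down it reaches from about 425 to 950 mm from the base axis. Payload 14.7 kg.
Tool frame: the origin (TCP) lies where the fingers leave the gripper's body, on its centre line; the fingertips stand 73 mm ahead of it and the grasp point (between the pads) lies 54 mm ahead of it; z points along the fingers, y is the direction in which the jaws open and shut (so a half turn about z gives the same grasp; the last joint's range is limited). The gripper opens to 85 mm and grips with 20 to 120 N. Pads are 22 mm wide; open, the fingers measure 114 mm over their backs; the gripper's body (76 mm by 85 mm) begins 54 mm behind the grasp point. The pads swing forward as they close: fully open they stand 13 mm farther back than shut.
Start: joints at [1.172, 0.48, 1.596, -0, 1.065, -0.047], TCP at [223.958, 610.193, 303.897] pointing down, gripper open.
Joint ranges: [-2.75, 2.75], [-0.82, 2.05], [0.23, 2.67], [-1.56, 4.7], [0.09, 2.69], [-2.92, 2.92]. Speed limits (rad/s): [1.89, 1.89, 2.39, 3.01, 3.01, 3.01].

INTERFACE

Orientations are given as a rotation vector (axis times angle).
In Python, from station import manip gives the robot as it stands.
- The arm moves only by the tool arm_command, never from a script. Its argument "targets" is a list that holds one entry, the list of rows, each a list of 5 numbers: the closure in counts, from 0 (fully open) to 255 (shut), then the shift along the tool's x, y, z as a fraction of full scale, then the turn about the tool's z as a fraction of full scale. A call has 1 to 8 rows; each row shifts and turns the commanded pose from where the row before left it, along the tool's axes as they then stand; what a row does not reach is not made up. Full scale, the value 1, is 0.25 m for a shift and 180 degrees for a turn. A row lasts 1/10 s, in which the tool goes at most 50 mm and 8.59 degrees, less where a joint would pass 70% of its speed; a pose out of reach is approached as far as the arm can. A call with a number of a shift or a turn outside -1 to 1 is refused whole. A call with a gripper value outside its range is refused whole. The fingers move at their own pace and stop on an object; the grip force is fixed at half the most. Time passes only in rows, so rows that do not move let the fingers close. It gives the time, the measured TCP pose, the force and the opening at its end, in the units of the state.
- manip.observe(): the state, without advancing time (a new reading comes with each control period).
- manip.grab_frame(name): name is "side" or "top" or "wrist"; returns the picture (384x512x3 uint8, red, green, blue); there is no depth.
- manip.camera_model(name): a dict with "fx", "fy", "cx", "cy" (pixels), "rvec" (rotation vector, rad) and "tvec" (3), from world to camera coordinates, as OpenCV has them; the wrist camera has in their place "tool_from_camera" (4x4, takes a point from camera to tool coordinates, whose origin is the TCP and whose axes are the flange's). Camera axes: x right, y down, z forward; pixel columns grow to the right and rows downward; lengths in mm; the calibration is good to about 2 mm. The wrist camera is an equidistant fisheye: a pixel r from the principal point sees the ray r / f radians off the axis. A picture is of the moment at which its call begins: read the wrist's pose just before it. camera_model takes no time and is no camera call.
- manip.sign_off(): hands the job in, once; it reports no verdict.
The state is a dict: "t": time; "joints": joint angles; "dq": joint speeds; "effort": joint torques, N m; "ee_pos": TCP position; "tcp_rot": TCP orientation; "force": force on the tool from outside, world axes, zero at the start; "torque": the same for the moment, N m; "grip_width": finger opening in mm.
Only numpy, scipy, OpenCV 4.12 (cv2) and the standard library are available. Lean on these libraries where they do the work, as an engineer would, in place of code of your own. Each camera call takes 0.05 s, during which the arm holds its last target.

## Working session

There is one attempt and no reset: what is moved stays moved. The work goes in short steps, Python scripts to look and compute and a tool call to move; the robot and the scene stay as the last step left them, time stands still between calls to the robot, and variables do not carry over. Pictures are saved under pics/ and viewed, and the job is handed in when it is done.

Besides the shell and the picture viewer there is one more tool, called after "Request:" as name(argument=value, ...) on one line, values as JSON. arm_command: Moves the arm, as the interface text tells. Its arguments: {"type":"object","properties":{"targets":{"type":"array"}},"required":["targets"]}

```bash
ls; mkdir -p pics
cat > h.py <<'E'
import numpy as np, cv2
from station import manip
def snap(name,fn,scale=1.5):
    im=manip.grab_frame(name)
    np.save('pics/'+fn+'.npy',im)
    o=cv2.resize(im[:,:,::-1],None,fx=scale,fy=scale,interpolation=cv2.INTER_CUBIC)
    cv2.imwrite('pics/'+fn+'.png',o)
E
python3 - <<'E'
from h import *
print(manip.observe())
for n in ['side','top','wrist']: print(n,manip.camera_model(n)); snap(n,n+'0')
E
```

```text
pics
{'t': 0.0, 'joints': array([ 1.17238710e+00,  4.80830830e-01,  1.59688971e+00,  1.67862495e-05,
        1.06508138e+00, -4.66309344e-02]), 'dq': array([ 0.0002294 , -0.00060749, -0.00054634,  0.00038768, -0.00061424,
       -0.00092205]), 'effort': array([ 1.22763046e-03, -9.50633454e+01, -4.30190921e+01, -1.08826086e-04,
        1.19869719e-02,  4.92555500e-05]), 'ee_pos': array([223.83641131, 609.89344773, 303.26708244]), 'tcp_rot': array([-5.49690592e-01, -3.09284247e+00,  1.84742586e-03]), 'force': array([-0.90893393, -0.76231673, -0.12845738]), 'torque': array([-0.00142754,  0.00331113,  0.06312011]), 'grip_width': 85.31919716246487}
side {'fx': 384.5111840099239, 'fy': 384.5111840099239, 'cx': 257.05784183810806, 'cy': 191.26608822930572, 'rvec': array([ 2.08392547, -0.61597105,  0.34015366]), 'tvec': array([-400.87977173,  207.28665602,  743.21013139])}
top {'fx': 466.2516028278388, 'fy': 466.2516028278388, 'cx': 261.2269023503808, 'cy': 183.11480913880902, 'rvec': array([ 2.13407284, -2.13005922,  0.18227814]), 'tvec': array([  39.5024511 ,  519.43622504, 1222.38310895])}
wrist {'fx': 297.3186396354542, 'fy': 297.3186396354542, 'cx': 256.1523567307256, 'cy': 190.61583058751702, 'tool_from_camera': array([[-4.22707973e-04, -9.45824472e-01, -3.24678131e-01,
         8.49660066e+01],
       [ 9.99999785e-01, -2.37043334e-04, -6.11394724e-04,
         3.08630932e-02],
       [ 5.01309305e-04, -3.24678320e-01,  9.45824369e-01,
        -7.07262818e+01],
       [ 0.00000000e+00,  0.00000000e+00,  0.00000000e+00,
         1.00000000e+00]])}
```

View pics/side0.png

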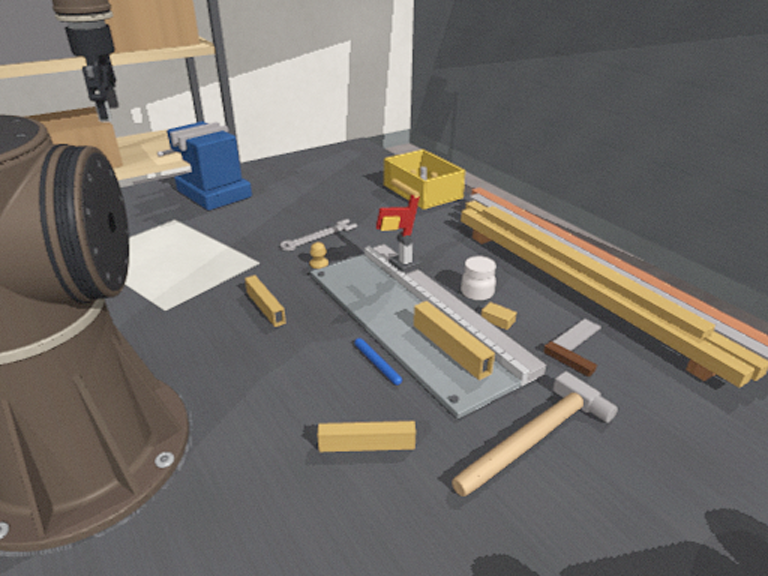

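View pics/top0.png

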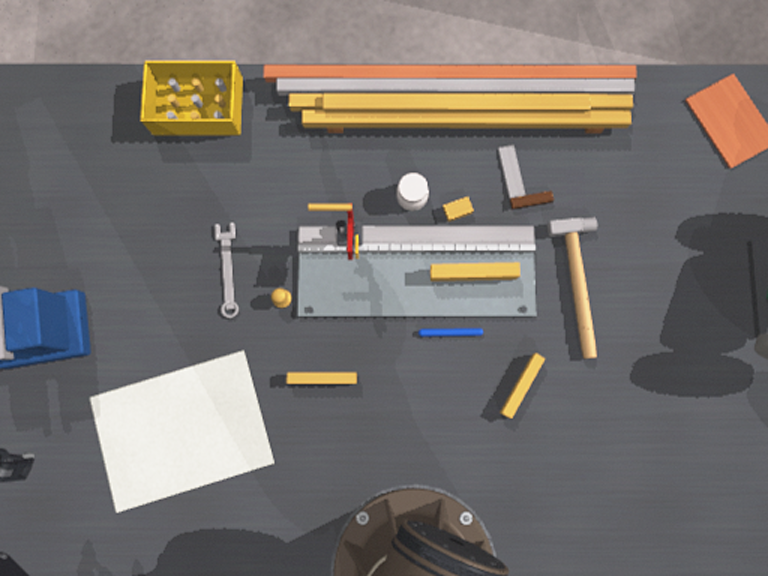

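View pics/wrist0.png

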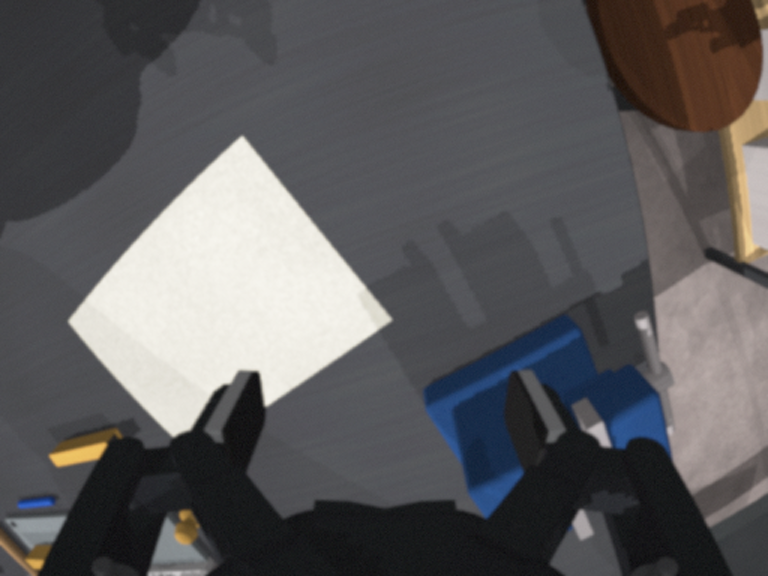

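Run:
```python
from h import *
im=np.load('pics/top0.npy')[:,:,::-1]
c=im[125:225,185:375]; cv2.imwrite('pics/topc.png',cv2.resize(c,None,fx=4.2,fy=4.2,interpolation=cv2.INTER_CUBIC))
im=np.load('pics/side0.npy')[:,:,::-1]
c=im[110:285,180:385]; cv2.imwrite('pics/sidec.png',cv2.resize(c,None,fx=3.4,fy=3.4,interpolation=cv2.INTER_CUBIC))
```

```text
(no output)
```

View pics/topc.png

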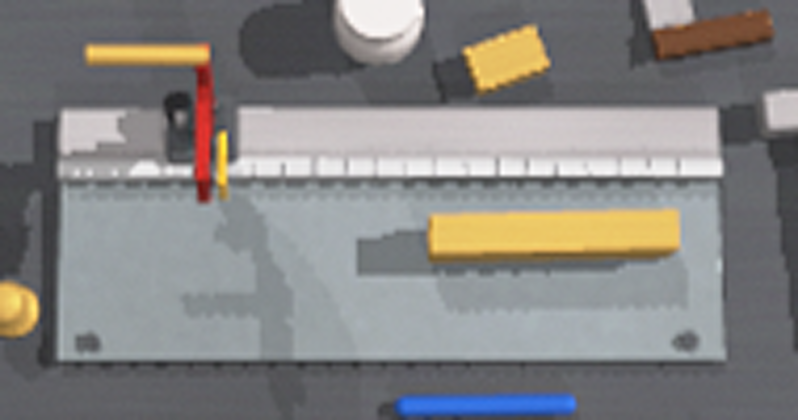

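View pics/sidec.png

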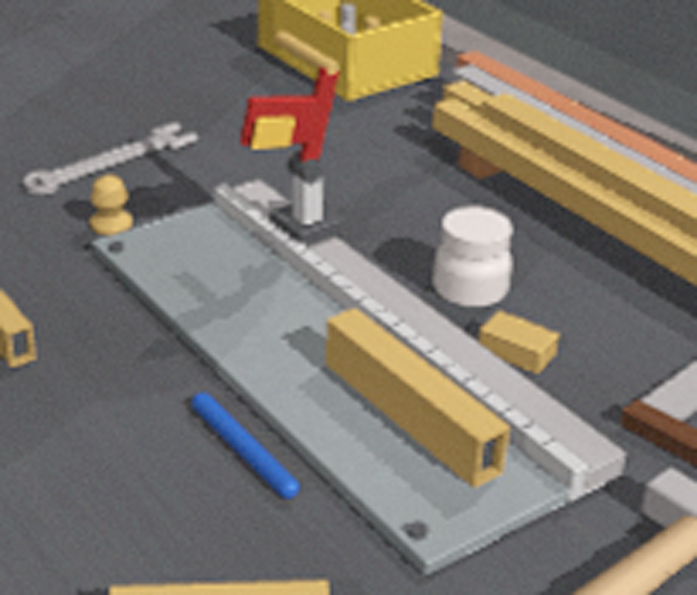

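```bash
cat > fit.py <<'E'
from h import *
from scipy.optimize import least_squares
def P(n,X):
    c=manip.camera_model(n); K=np.array([[c['fx'],0,c['cx']],[0,c['fy'],c['cy']],[0,0,1]])
    return cv2.projectPoints(np.array(X,float).reshape(-1,3),c['rvec'],c['tvec'],K,None)[0].reshape(-1,2)
def T(uv): return ((np.array(uv)+.5)/4.2-.5)+[185,125]
def S(uv): return ((np.array(uv)+.5)/3.4-.5)+[180,110]
def fx(p,L):
    L=np.array(L,float).reshape(-1,3);c,s=np.cos(p[2]),np.sin(p[2])
    return np.c_[p[0]+c*L[:,0]-s*L[:,1],p[1]+s*L[:,0]+c*L[:,1],L[:,2]]
E
cat > f1.py <<'E'
from fit import *
L=[[-90,210,12],[-90,-230,12],[30,210,27],[30,-230,27],[78,210,20],[78,-230,20]]
Tp=T([(55,361),(727,361),(58,179),(723,178),(62,108),(720,108)])
Ls=[[-90,210,12],[-90,-230,12],[30,-230,27],[78,-230,20]]
Sp=S([(92,243),(428,573),(580,472),(626,460)])
f=lambda p:np.r_[(P('top',fx(p,L))-Tp).ravel(),(P('side',fx(p,Ls))-Sp).ravel()]
r=least_squares(f,[600,0,0]);p=r.x;print('fixture',p,np.round(r.fun.reshape(-1,2),1).tolist())
# stop
def g(q):
    th,y=q; h=lambda yy:[55-85*np.cos(th),yy,85+85*np.sin(th)]
    return np.r_[(P('top',fx(p,[h(y+72),]))-T([(87,54)])).ravel(),(P('side',fx(p,[h(y+72)]))-S([(279,38)])).ravel()]
r=least_squares(g,[1.8,100]);print('stop',r.x,r.fun)
th,y=r.x
print('leaf red side top px',P('top',fx(p,[[55+0,y,170],[55,y,85]])), 'red obs', T([(212,120)]))
# tube
def tub(q,xs): return fx(q,xs)
Lt=[[12.5,80,52],[12.5,-80,52],[-12.5,-80,52],[-12.5,80,52]]
Tt=T([(429,217),(680,210),(680,248),(431,259)])
St=S([(356,309),(508,429),(477,454),(328,343)])
ft=lambda q:np.r_[(P('top',fx(q,Lt))-Tt).ravel(),(P('side',fx(q,Lt))-St).ravel()]
r=least_squares(ft,[600,0,0]);q=r.x;print('tube',q,np.round(r.fun.reshape(-1,2),1).tolist())
c,s=np.cos(p[2]),np.sin(p[2]);d=q[:2]-p[:2];print('tube in fixture',c*d[0]+s*d[1],-s*d[0]+c*d[1],q[2]-p[2])
E
python3 f1.py
```

```text
fixture [5.36856851e+02 2.04930075e+00 7.88406056e-04] [[1.3, 0.4], [0.8, 0.6], [0.9, 0.0], [1.4, 0.4], [0.7, 0.6], [1.0, 0.8], [0.0, -1.6], [-0.2, -3.2], [-1.1, -0.5], [0.6, -2.5]]
stop [  1.81153462 105.57319132] [ 0.07515071  0.49316342  0.61970155 -1.28570338]
leaf red side top px [[234.16786106 145.6609185 ]
 [235.99959953 153.62873931]] red obs [[235.0952381  153.19047619]]
tube [ 5.23130444e+02 -1.14223733e+02  2.81873612e-02] [[2.0, 1.3], [1.3, 1.4], [1.8, 1.5], [1.8, 0.4], [-0.7, -0.4], [0.5, -0.7], [1.0, -3.7], [-0.7, -7.1]]
tube in fixture -13.81807312402256 -116.26217571071886 0.02739895513010126
```

Request:
arm_command(targets=[[[0, 0, 0, 0, 0.0475], [0, 0, 0, 0, 0.0475], [0, 0, 0, 0, 0.0475], [0, 0, 0, 0, 0.0475], [0, 0, 0, 0, 0.0475], [0, 0, 0, 0, 0.0475], [0, 0, 0, 0, 0.0475], [0, 0, 0, 0, 0.0475]]])

```text
t: 0.95
ee_pos: [223.9, 610.1, 303.6]
tcp_rot: [2.2, 2.242, -0.001]
force: [0.1, 0.4, 0.4]
grip_width: 85.5
```

Request:
arm_command(targets=[[[0, -0.152, 0.112, 0, 0.0057], [0, -0.152, 0.112, 0, 0], [0, -0.152, 0.112, 0, 0], [0, -0.152, 0.112, 0, 0], [0, -0.152, 0.112, 0, 0], [0, -0.152, 0.112, 0, 0], [0, -0.152, 0.112, 0, 0], [0, -0.152, 0.112, 0, 0]]])

```text
t: 1.75
ee_pos: [451.6, 306.6, 303.9]
tcp_rot: [-2.213, -2.23, 0.0]
force: [0.7, 0.7, 0.6]
grip_width: 85.8
```

Request:
arm_command(targets=[[[0, -0.152, 0.112, 0, 0], [0, -0.152, 0.112, 0, 0], [0, -0.152, 0.112, 0, 0], [0, -0.152, 0.112, 0, 0], [0, 0, 0, 0, 0], [0, 0, 0, 0, 0]]])

```text
t: 2.35
ee_pos: [564.2, 156.1, 303.5]
tcp_rot: [-2.216, -2.226, 0.001]
force: [-0.2, 0.2, 0.1]
grip_width: 85.3
```

Run:
```python
from h import *
o=manip.observe(); print(o['t'],o['ee_pos'],o['tcp_rot'],o['joints'],o['force'])
np.savez('pics/w1.npz',p=o['ee_pos'],r=o['tcp_rot'])
snap('wrist','w1')
```

```text
2.35 [564.19059947 156.13027557 303.49020433] [-2.21563967e+00 -2.22647889e+00  9.45442346e-04] [2.18131174e-01 3.90809765e-01 1.74841615e+00 1.45207032e-04
 1.00316007e+00 2.13172861e-01] [-0.24156948  0.18928341  0.08039119]
```

View pics/w1.png

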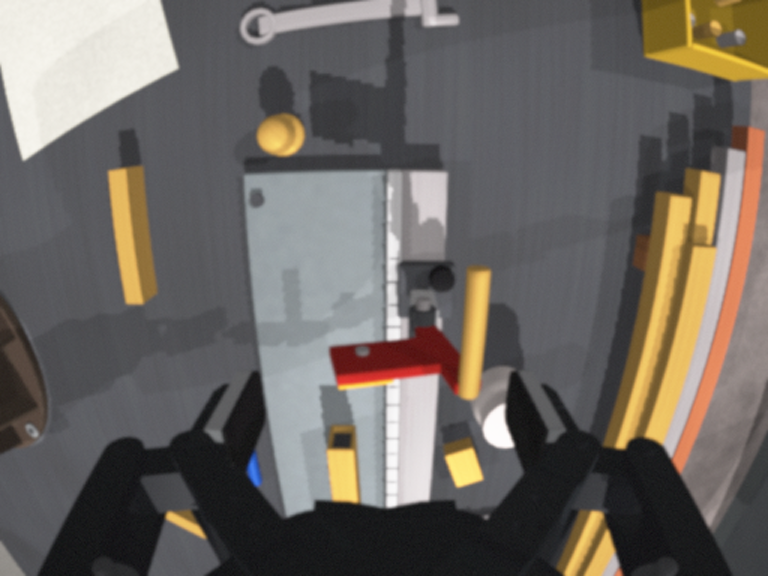

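```bash
cat >> fit.py <<'E'
from scipy.spatial.transform import Rotation as Rn
def W(pose,X):
    c=manip.camera_model('wrist'); M=c['tool_from_camera']
    R=Rn.from_rotvec(pose['r']).as_matrix()
    Xt=(np.array(X,float).reshape(-1,3)-pose['p'])@R
    Xc=(Xt-M[:3,3])@M[:3,:3]
    th=np.arctan2(np.hypot(Xc[:,0],Xc[:,1]),Xc[:,2]); ph=np.arctan2(Xc[:,1],Xc[:,0])
    return np.c_[c['cx']+c['fx']*th*np.cos(ph),c['cy']+c['fy']*th*np.sin(ph)]
def N(uv): return (np.array(uv)+.5)/1.5-.5
E
cat > f2.py <<'E'
from fit import *
po=dict(np.load('pics/w1.npz'))
L=[[-90,210,12],[-90,-230,12],[30,210,27],[30,-230,27],[78,210,20],[78,-230,20]]
Tp=T([(55,361),(727,361),(58,179),(723,178),(62,108),(720,108)])
Ls=[[-90,210,12],[30,-230,27]]
Sp=S([(92,243),(580,472)])
Lw=[[-90,210,12],[30,210,27],[78,210,20]]
Wp=N([(245,172),(386,170),(447,171)])
def h(th,y): return [55-85*np.cos(th),y,85+85*np.sin(th)]
def res(v,parts=False):
    p=v[:3];th,y=v[3:]
    H=[h(th,y+72),h(th,y+8)]
    a=[(P('top',fx(p,L))-Tp).ravel()*466/1200,(P('top',fx(p,H[:1]))-T([(87,54)])).ravel()*.4,
       (W(po,fx(p,Lw))-Wp).ravel(),(W(po,fx(p,H))-N([(479,268),(469,397)])).ravel()]
    return a if parts else np.concatenate(a)
r=least_squares(res,[537,2,0,1.8,105]);print(r.x)
for a in res(r.x,True): print(np.round(a.reshape(-1,2),1).tolist())
rw=least_squares(lambda v:np.concatenate(res(v,True)[2:]),[537,2,0,1.8,105]);print('wrist only',rw.x, np.round(rw.fun,1))
v=r.x
for n in [v,rw.x]: print('handle world',fx(n[:3],[h(n[3],n[4]+47)]),'hinge',fx(n[:3],[[55,n[4],85]]))
E
python3 f2.py
```

```text
[5.35812385e+02 5.44632889e+00 4.33648051e-03 1.79579749e+00
 9.73246012e+01]
[[0.1, 0.4], [-0.1, 0.2], [-0.1, 0.2], [0.0, 0.2], [-0.2, 0.5], [-0.1, 0.3]]
[[0.8, 0.6]]
[[-1.1, 0.5], [1.1, 0.1], [0.8, -0.4]]
[[-0.4, 5.1], [-0.1, -6.6]]
wrist only [5.35014975e+02 5.51058049e+00 1.18851393e-03 1.79998512e+00
 9.74179778e+01] [-1.2  0.2  1.   0.1  0.7 -0.3 -0.3  5.2 -0.3 -6.5]
handle world [[609.14996754 150.09031606 167.85747705]] hinge [[590.38982267 103.00852062  85.        ]]
handle world [[609.1542264  150.01677585 167.77733594]] hinge [[589.89915366 102.99385773  85.        ]]
```

```bash
sed -i 's/h(th,y+8)\]/h(th,y+0)]/' f2.py; python3 f2.py
```

```text
[5.35770250e+02 5.43974946e+00 5.02586454e-03 1.80091085e+00
 1.00280046e+02]
[[0.1, 0.4], [-0.1, 0.2], [-0.1, 0.3], [0.0, 0.2], [-0.3, 0.5], [-0.1, 0.3]]
[[0.3, 0.6]]
[[-1.2, 0.5], [1.0, 0.1], [0.6, -0.5]]
[[0.2, 1.2], [-0.3, -1.6]]
wrist only [5.35051680e+02 5.50080395e+00 2.25625484e-03 1.80475924e+00
 1.00380088e+02] [-1.3  0.3  0.8  0.1  0.5 -0.3  0.2  1.2 -0.4 -1.6]
handle world [[609.41667154 153.09179515 167.75942382]] hinge [[590.26556364 105.99494986  85.        ]]
handle world [[609.42487605 153.04907273 167.68420028]] hinge [[589.82505667 106.00473084  85.        ]]
```

Request:
arm_command(targets=[[[0, -0.004, 0.18, 0, -0.0015], [0, 0, 0, 0.164, 0], [0, 0, 0, 0.164, 0], [0, 0, 0, 0, 0], [255, 0, 0, 0, 0], [255, 0, 0, 0, 0], [255, 0, 0, 0, 0], [255, 0, 0, 0, 0]]])

```text
t: 3.2
ee_pos: [609.5, 156.7, 223.5]
tcp_rot: [2.207, 2.234, 0.003]
force: [1.5, -0.2, -0.6]
grip_width: 28.3
```

Request:
arm_command(targets=[[[255, 0, 0, 0, 0], [255, 0, 0, 0, 0], [255, 0, 0, 0, 0], [255, 0, 0, 0, 0]]])

```text
t: 3.6
ee_pos: [609.4, 156.6, 222.9]
tcp_rot: [2.208, 2.234, 0.002]
force: [-1.4, 0.8, 9.4]
grip_width: 10.0
```

Run:
```python
from h import *
o=manip.observe(); print(o['t'],o['ee_pos'],o['tcp_rot'],o['force'],o['grip_width'])
snap('wrist','w2')
```

```text
3.6 [609.44843755 156.58681723 222.89414941] [2.20779385e+00 2.23389229e+00 2.19494078e-03] [-1.44998672  0.80754691  9.37159077] 9.971591016111793
```

View pics/w2.png

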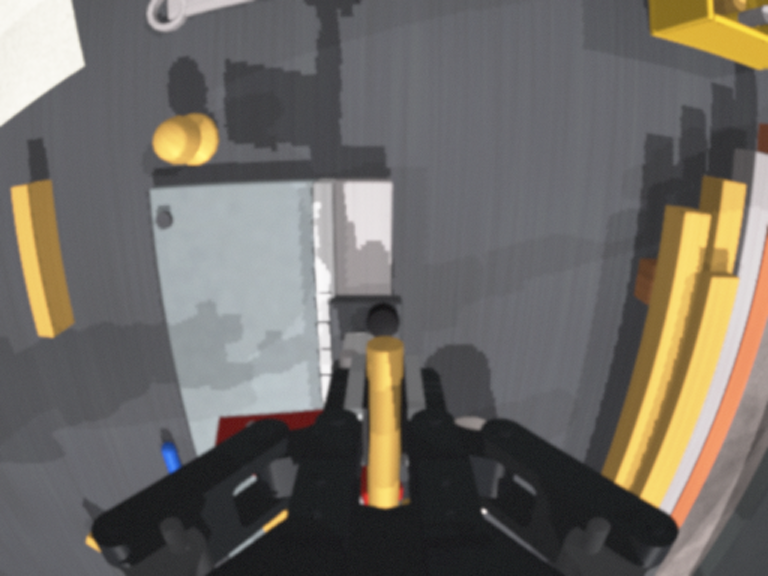

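Request:
arm_command(targets=[[[255, 0, -0.0605, -0.0085, 0.0025], [255, 0, -0.061, 0.0025, 0], [255, 0, -0.0596, 0.0134, 0], [255, 0, 0, 0, 0]]])

```text
t: 4.05
ee_pos: [563.0, 156.3, 220.5]
tcp_rot: [2.217, 2.226, 0.001]
force: [-2.0, 2.4, 3.8]
grip_width: 9.6
```

Request:
arm_command(targets=[[[255, 0, -0.0563, 0.0238, 0], [255, 0, -0.0511, 0.0336, 0], [255, 0, -0.0442, 0.0421, 0], [255, 0, 0, 0, 0]]])

```text
t: 4.45
ee_pos: [525.5, 156.1, 194.5]
tcp_rot: [-2.217, -2.226, 0.0]
force: [1.6, 2.6, -4.1]
grip_width: 9.9
```

Request:
arm_command(targets=[[[255, 0, -0.036, 0.0494, 0], [255, 0, -0.0266, 0.055, 0], [255, 0, 0, 0, 0]]])

```text
t: 4.75
ee_pos: [510.5, 156.1, 168.2]
tcp_rot: [-2.217, -2.226, 0.0]
force: [2.6, 2.5, -5.4]
grip_width: 9.6
```

Request:
arm_command(targets=[[[255, 0, -0.0163, 0.0589, 0], [255, 0, -0.0055, 0.05, 0], [255, 0, 0, 0, 0]]])

```text
t: 5.05
ee_pos: [505.7, 156.1, 140.9]
tcp_rot: [2.217, 2.226, 0.001]
force: [4.7, 2.5, -3.8]
grip_width: 10.0
```

Request:
arm_command(targets=[[[255, 0, 0, 0.006, 0], [255, 0, 0, 0.006, 0], [255, 0, 0, 0, 0]]])

```text
t: 5.35
ee_pos: [505.6, 156.1, 139.2]
tcp_rot: [2.216, 2.225, 0.002]
force: [4.1, 1.8, 5.0]
grip_width: 10.0
```

Request:
arm_command(targets=[[[255, 0, 0, 0.006, 0], [255, 0, 0, 0.006, 0], [255, 0, 0, 0, 0], [255, 0, 0, 0, 0]]])

```text
t: 5.75
ee_pos: [505.8, 156.3, 138.2]
tcp_rot: [2.216, 2.225, 0.004]
force: [-6.8, 1.1, 49.0]
grip_width: 9.8
```

Run:
```python
from h import *
o=manip.observe(); print(o['t'],o['ee_pos'],o['tcp_rot'],o['force'],o['grip_width'])
np.savez('pics/w3.npz',p=o['ee_pos'],r=o['tcp_rot'])
snap('wrist','w3')
snap('side','s3');im=np.load('pics/side0.npy')
im=np.load('pics/s3.npy')[:,:,::-1]
c=im[110:285,180:385]; cv2.imwrite('pics/s3c.png',cv2.resize(c,None,fx=3.4,fy=3.4,interpolation=cv2.INTER_CUBIC))
```

```text
5.75 [505.76575864 156.26590684 138.15950854] [2.21578372 2.22510707 0.00383649] [-6.82169923  1.07361269 49.04343534] 9.841097814672064
```

View pics/s3c.png

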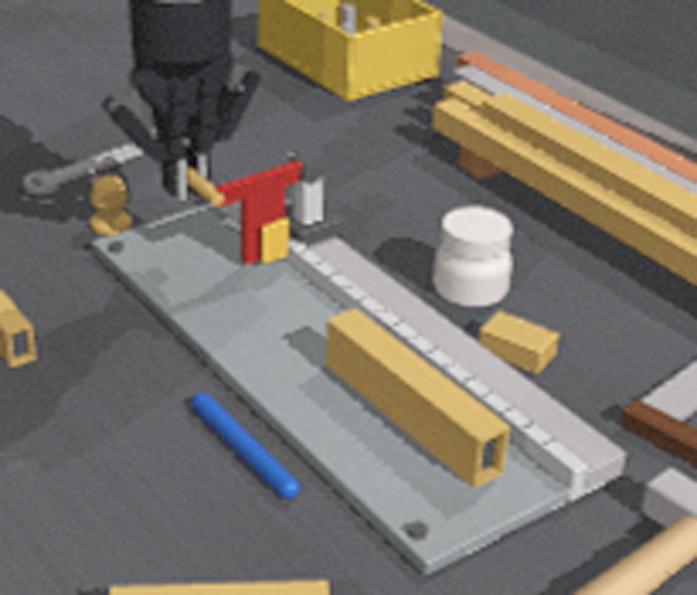

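View pics/w3.png

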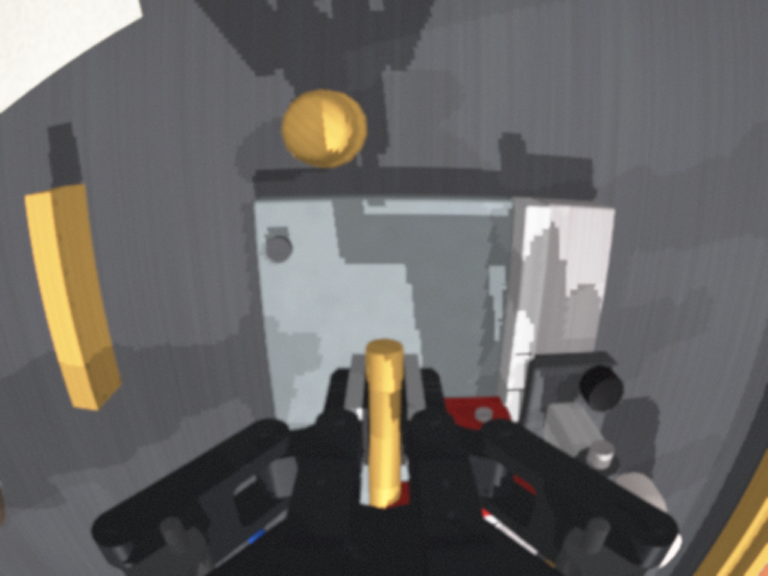

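Request:
arm_command(targets=[[[255, 0, 0, -0.006, 0], [0, 0, 0, 0, 0], [0, 0, 0, 0, 0], [0, 0, 0, 0, 0], [0, 0, 0, 0, 0], [0, 0, 0, 0, 0]]])

```text
t: 6.45
ee_pos: [504.5, 155.9, 137.1]
tcp_rot: [-2.217, -2.226, 0.001]
force: [0.3, -0.1, -1.3]
grip_width: 81.2
```

Request:
arm_command(targets=[[[0, 0, 0, -0.18, 0], [0, 0, 0, -0.18, 0], [0, 0, 0.02, -0.18, 0], [0, -0.19, 0.02, 0, 0], [0, -0.19, 0.02, 0, 0], [0, -0.19, 0.01, 0, 0], [0, -0.19, 0, 0, 0], [0, -0.19, 0, 0, 0]]])

```text
t: 7.25
ee_pos: [522.8, -83.3, 272.3]
tcp_rot: [-2.217, -2.226, 0.0]
force: [0.9, 0.2, -0.1]
grip_width: 85.7
```

Request:
arm_command(targets=[[[0, -0.19, 0, 0, 0], [0, -0.19, 0, 0, 0], [0, 0, 0, 0, 0], [0, 0, 0, 0, 0]]])

```text
t: 7.65
ee_pos: [523.2, -177.5, 272.0]
tcp_rot: [-2.219, -2.223, 0.0]
force: [-0.1, 0.6, -0.1]
grip_width: 85.7
```

Run:
```python
from h import *
o=manip.observe(); print(o['t'],o['ee_pos'],o['tcp_rot'],o['force'],o['grip_width'])
np.savez('pics/w4.npz',p=o['ee_pos'],r=o['tcp_rot'])
snap('wrist','w4')
```

```text
7.65 [ 523.16433607 -177.491095    272.0233745 ] [-2.21919433e+00 -2.22267893e+00  2.60747265e-04] [-0.13003596  0.55274626 -0.12651062] 85.7340784606491
```

View pics/w4.png

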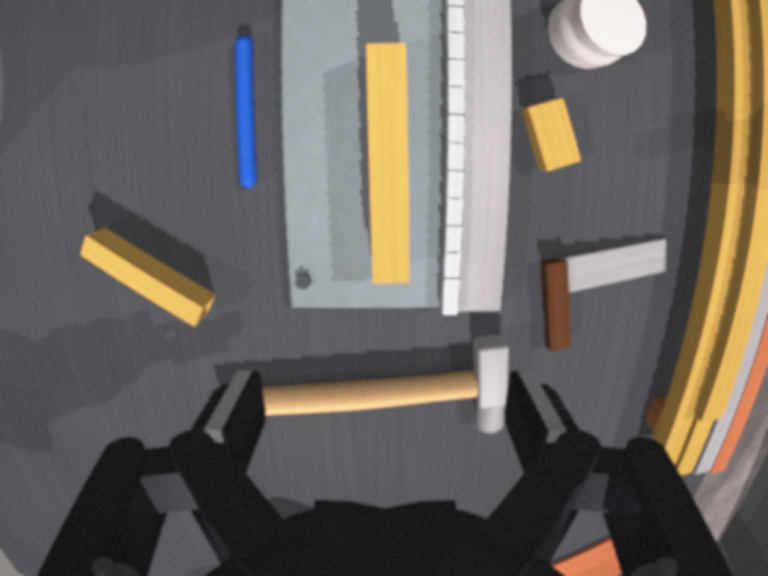

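```bash
cat > f3.py <<'E'
from fit import *
po=dict(np.load('pics/w4.npz'))
Lt=[[12.5,80,52],[12.5,-80,52],[-12.5,-80,52],[-12.5,80,52]]
Tt=T([(429,217),(680,210),(680,248),(431,259)])
Wt=N([(407,43),(410,282),(372,284),(366,44)])
ft=lambda q:(W(po,fx(q,Lt))-Wt).ravel()
r=least_squares(ft,[523,-114,0]);q=r.x;print('tube wrist',q,np.round(r.fun,1))
r=least_squares(lambda q:(P('top',fx(q,Lt))-Tt).ravel(),[523,-114,0]);print('tube top',r.x,np.round(r.fun,1))
# fixture from wrist right end
Lw=[[-90,-230,12],[30,-230,27],[78,-230,20]]
Wp=N([(292,307),(441,314),(500,310)])
po1=dict(np.load('pics/w1.npz'))
Lw1=[[-90,210,12],[30,210,27],[78,210,20]]
Wp1=N([(245,172),(386,170),(447,171)])
r=least_squares(lambda p:np.r_[(W(po,fx(p,Lw))-Wp).ravel(),(W(po1,fx(p,Lw1))-Wp1).ravel()],[536,4,0]);p=r.x;print('fix',p,np.round(r.fun,1))
c,s=np.cos(p[2]),np.sin(p[2]);d=q[:2]-p[:2];print('tube in fixture',c*d[0]+s*d[1],-s*d[0]+c*d[1],q[2]-p[2])
R=Rn.from_rotvec(po['r']).as_matrix();print('tool x yaw-90deg (rad)',np.arctan2(R[1,0],R[0,0])-np.pi/2)
E
python3 f3.py
```

```text
tube wrist [ 5.24592444e+02 -1.10529594e+02  2.15585345e-02] [-0.6  0.4 -0.5  0.1  0.6 -0.8  0.5  0.2]
tube top [ 5.26315876e+02 -1.09680900e+02  3.74840417e-02] [ 0.2  0.4 -0.5  0.   0.1  0.1  0.2 -0.5]
fix [5.35254256e+02 5.47659807e+00 3.35112351e-03] [-0.7 -0.1  0.6  0.  -0.   0.1 -1.4  0.4  0.8  0.1  0.5 -0.4]
tube in fixture -11.050501994247206 -115.96981127514003 0.018207410956766854
tool x yaw-90deg (rad) 0.0015688563809441725
```

Request:
arm_command(targets=[[[0, 0.134, 0.004, 0, 0], [0, 0.134, 0.002, 0, -0.0006], [0, 0, 0, 0.167, 0], [0, 0, 0, 0.167, 0], [0, 0, 0, 0.167, 0], [0, 0, 0, 0.167, 0], [0, 0, 0, 0, 0], [0, 0, 0, 0, 0]]])

```text
t: 8.5
ee_pos: [524.5, -108.4, 105.7]
tcp_rot: [-2.212, -2.229, 0.001]
force: [0.1, -0.1, 0.6]
grip_width: 85.5
```

Request:
arm_command(targets=[[[255, 0, 0, 0, 0], [255, 0, 0, 0, 0], [255, 0, 0, 0, 0], [255, 0, 0, 0, 0], [255, 0, 0, 0, 0], [255, 0, 0, 0, 0]]])

```text
t: 9.1
ee_pos: [525.3, -109.6, 106.5]
tcp_rot: [2.213, 2.227, 0.001]
force: [-1.5, 1.0, 17.5]
grip_width: 23.6
```

Run:
```python
from h import *
o=manip.observe(); print(o['t'],o['ee_pos'],o['tcp_rot'],o['force'],o['torque'],o['grip_width'])
np.savez('pics/w5.npz',p=o['ee_pos'],r=o['tcp_rot'])
snap('wrist','w5')
```

```text
9.1 [ 525.30502562 -109.62779716  106.48546547] [2.21341566e+00 2.22743703e+00 1.20283019e-03] [-1.53101118  1.00512786 17.49501533] [0.31233671 0.45737626 0.44432129] 23.596239848624506
```

View pics/w5.png

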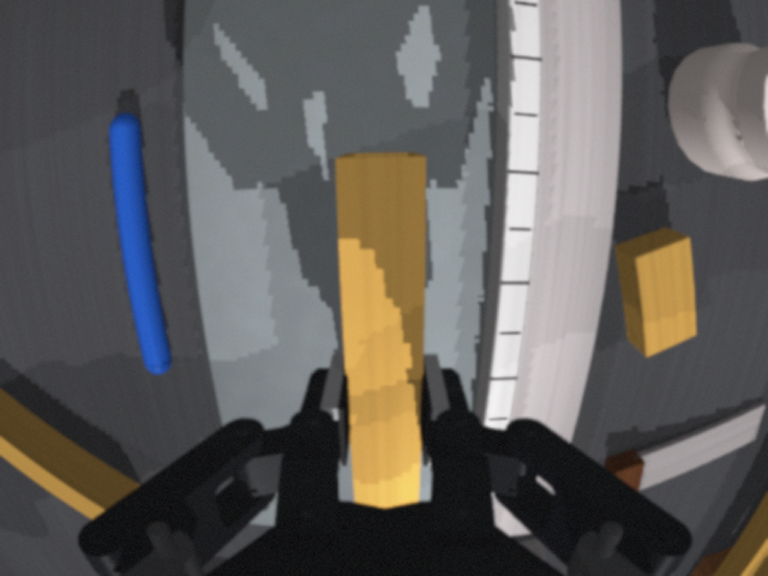

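Request:
arm_command(targets=[[[255, 0, 0, -0.002, 0.001], [255, 0, 0, 0, 0]]])

```text
t: 9.35
ee_pos: [525.1, -109.6, 106.5]
tcp_rot: [2.218, 2.224, 0.001]
force: [-0.8, -0.0, 11.3]
grip_width: 24.1
```

Request:
arm_command(targets=[[[255, 0, 0.032, 0, 0], [255, 0, 0.032, 0, 0], [255, 0, 0.032, 0, 0], [255, 0, 0, 0, 0], [255, 0, 0, 0, 0]]])

```text
t: 9.85
ee_pos: [545.1, -108.8, 106.5]
tcp_rot: [-2.214, -2.22, 0.006]
force: [-24.0, 2.3, 39.5]
grip_width: 23.7
```

Run:
```python
from h import *
o=manip.observe(); print(o['t'],o['ee_pos'],o['tcp_rot'],o['force'],o['torque'],o['grip_width'])
np.savez('pics/w6.npz',p=o['ee_pos'],r=o['tcp_rot'])
snap('wrist','w6')
snap('side','s6')
im=np.load('pics/s6.npy')[:,:,::-1]
c=im[170:260,260:370]; cv2.imwrite('pics/s6c.png',cv2.resize(c,None,fx=6,fy=6,interpolation=cv2.INTER_CUBIC))
```

```text
9.85 [ 545.09217016 -108.83644943  106.49376057] [-2.21392294 -2.2202849   0.00626922] [-24.01153058   2.32161817  39.53181734] [0.1660907  4.40930793 0.03339473] 23.736202136364554
```

View pics/w6.png

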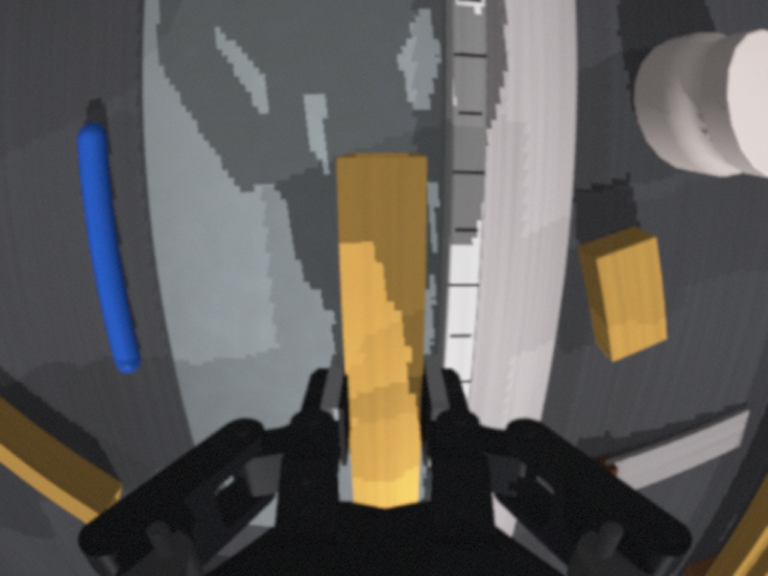

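View pics/s6c.png

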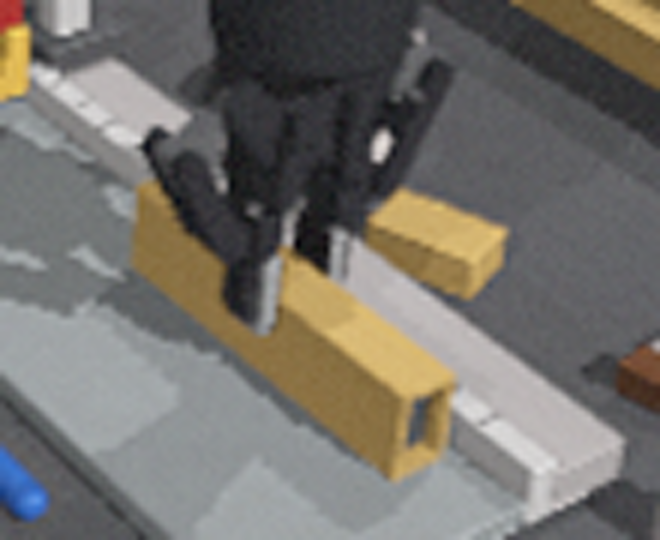

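Request:
arm_command(targets=[[[255, 0, 0, -0.004, 0], [255, 0, 0, 0, 0]]])

```text
t: 10.15
ee_pos: [548.7, -109.5, 107.0]
tcp_rot: [2.218, 2.224, 0.0]
force: [0.3, 0.3, -2.8]
grip_width: 23.2
```

Request:
arm_command(targets=[[[255, 0, 0.012, 0, 0], [255, 0, 0, 0, 0]]])

```text
t: 10.35
ee_pos: [552.4, -109.5, 106.7]
tcp_rot: [2.218, 2.224, 0.001]
force: [1.0, -0.0, -2.4]
grip_width: 23.7
```

Request:
arm_command(targets=[[[255, 0, 0.004, 0, 0], [255, 0, 0, 0, 0]]])

```text
t: 10.55
ee_pos: [552.9, -109.4, 106.7]
tcp_rot: [-2.218, -2.225, 0.0]
force: [-0.3, -0.3, -2.8]
grip_width: 23.7
```

Request:
arm_command(targets=[[[255, 0, 0.004, 0, 0], [255, 0, 0, 0, 0]]])

```text
t: 10.75
ee_pos: [553.7, -109.3, 106.7]
tcp_rot: [-2.218, -2.224, 0.0]
force: [-0.2, -0.2, -3.3]
grip_width: 23.5
```

Request:
arm_command(targets=[[[255, 0, 0.003, 0, 0], [255, 0, 0, 0, 0]]])

```text
t: 10.95
ee_pos: [554.0, -109.3, 106.7]
tcp_rot: [-2.218, -2.224, 0.001]
force: [-3.4, 0.3, -2.2]
grip_width: 23.7
```

Request:
arm_command(targets=[[[255, 0, 0.003, 0, 0], [255, 0, 0, 0, 0]]])

```text
t: 11.15
ee_pos: [554.3, -109.2, 106.6]
tcp_rot: [-2.217, -2.223, 0.002]
force: [-6.6, -0.8, 0.2]
grip_width: 23.7
```

Request:
arm_command(targets=[[[255, 0.08, 0, 0, 0], [255, 0.08, 0, 0, 0], [255, 0.08, 0, 0, 0], [255, 0.08, 0, 0, 0], [255, 0, 0, 0, 0]]])

```text
t: 11.65
ee_pos: [553.9, -27.3, 106.6]
tcp_rot: [-2.216, -2.224, 0.002]
force: [-6.5, 5.3, -0.7]
grip_width: 23.8
```

Request:
arm_command(targets=[[[255, 0.06, 0, 0, 0], [255, 0.04, 0, 0, 0], [255, 0.02, 0, 0, 0], [255, 0, 0, 0, 0]]])

```text
t: 12.05
ee_pos: [553.9, 1.4, 106.6]
tcp_rot: [-2.217, -2.224, 0.002]
force: [-6.1, 4.2, -2.3]
grip_width: 23.7
```

Run:
```python
from h import *
o=manip.observe(); print(o['t'],o['ee_pos'],o['tcp_rot'],o['force'],o['torque'],o['grip_width'])
np.savez('pics/w7.npz',p=o['ee_pos'],r=o['tcp_rot'])
snap('wrist','w7')
```

```text
12.05 [553.87420006   1.37934684 106.60899081] [-2.21674076e+00 -2.22353731e+00  2.10732370e-03] [-6.14755168  4.2109629  -2.27348588] [ 0.66112639  1.18419742 -0.36088426] 23.716186221752608
```

View pics/w7.png

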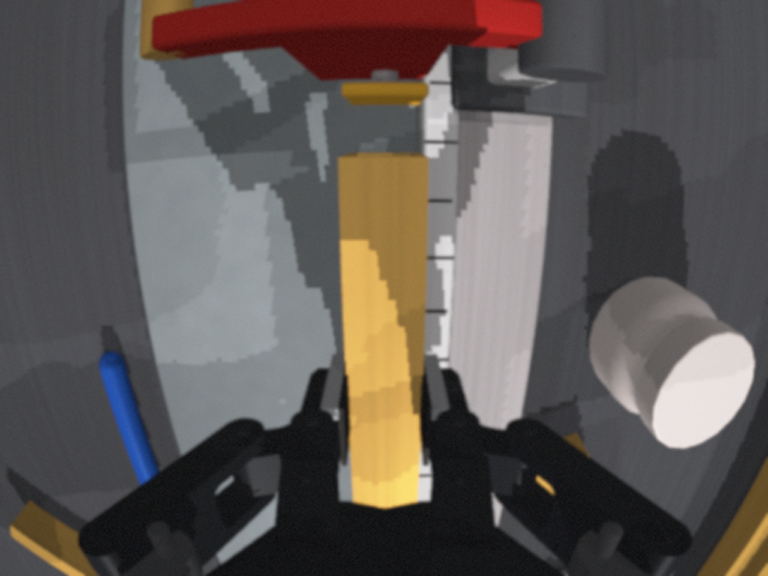

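```bash
cat >> fit.py <<'E'
def ray(pose,uv,z):
    c=manip.camera_model('wrist'); M=c['tool_from_camera'];R=Rn.from_rotvec(pose['r']).as_matrix()
    d=np.array(uv)-[c['cx'],c['cy']]; r=np.hypot(*d); th=r/c['fx']
    v=np.r_[np.sin(th)*d/r,np.cos(th)]
    o=pose['p']+R@M[:3,3]; w=R@M[:3,:3]@v
    return o+w*(z-o[2])/w[2]
E
python3 - <<'E'
from fit import *
po=dict(np.load('pics/w7.npz'))
for a,z in [((383,154),52),((385,83),49),((385,97),49),((385,103),49),((385,103),15)]: print(a,z,ray(po,N(a),z))
im=np.load('pics/w7.npy')[:,:,::-1]
cv2.imwrite('pics/w7c.png',cv2.resize(im[30:110,200:310],None,fx=6,fy=6,interpolation=cv2.INTER_CUBIC))
E
```

```text
(383, 154) 52 [551.97148255  81.25500354  52.        ]
(385, 83) 49 [552.4651952  101.67296785  49.        ]
(385, 97) 49 [552.47613163  97.59493647  49.        ]
(385, 103) 49 [552.48082752  95.85498951  49.        ]
(385, 103) 15 [552.41797628  98.56995672  15.        ]
```

View pics/w7c.png

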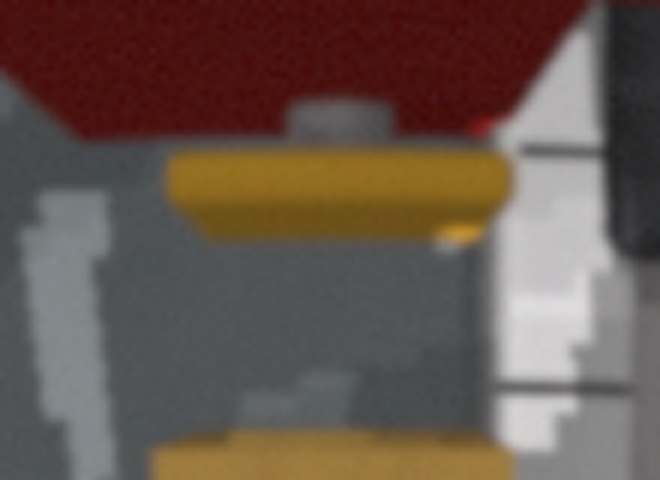

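Request:
arm_command(targets=[[[255, 0.016, 0, 0, 0], [255, 0.016, 0, 0, 0], [255, 0.012, 0, 0, 0], [255, 0.004, 0, 0, 0], [255, 0, 0, 0, 0]]])

```text
t: 12.6
ee_pos: [553.9, 12.6, 106.6]
tcp_rot: [-2.217, -2.223, 0.002]
force: [-6.9, -1.3, -0.6]
grip_width: 23.7
```

Now creep.

Request:
arm_command(targets=[[[255, 0.002, 0, 0, 0], [255, 0.002, 0, 0, 0], [255, 0.002, 0, 0, 0], [255, 0, 0, 0, 0]]])

```text
t: 13.0
ee_pos: [553.9, 13.9, 106.6]
tcp_rot: [-2.218, -2.223, 0.002]
force: [-5.4, -4.4, -2.1]
grip_width: 23.8
```

Request:
arm_command(targets=[[[255, 0.002, 0, 0, 0], [255, 0.002, 0, 0, 0], [255, 0, 0, 0, 0]]])

```text
t: 13.3
ee_pos: [553.9, 14.9, 106.6]
tcp_rot: [-2.218, -2.223, 0.003]
force: [-6.5, -4.6, -0.7]
grip_width: 23.9
```

Request:
arm_command(targets=[[[255, 0.002, 0, 0, 0], [255, 0.002, 0, 0, 0], [255, 0, 0, 0, 0]]])

```text
t: 13.6
ee_pos: [553.9, 15.9, 106.6]
tcp_rot: [-2.218, -2.223, 0.003]
force: [-6.9, -5.2, -1.1]
grip_width: 23.5
```

Request:
arm_command(targets=[[[255, 0, -0.002, 0, 0], [255, 0.002, 0, 0, 0], [255, 0, 0, 0, 0]]])

```text
t: 13.9
ee_pos: [553.7, 16.5, 106.7]
tcp_rot: [-2.218, -2.224, 0.002]
force: [-5.2, -2.8, -2.3]
grip_width: 23.3
```

Request:
arm_command(targets=[[[255, 0.002, 0, 0, 0], [255, 0.002, 0, 0, 0], [255, 0, 0, 0, 0]]])

```text
t: 14.2
ee_pos: [553.6, 17.5, 106.6]
tcp_rot: [-2.218, -2.224, 0.002]
force: [-4.2, -2.3, -2.3]
grip_width: 23.6
```

Request:
arm_command(targets=[[[255, 0.002, 0, 0, 0], [255, 0, 0, 0, 0]]])

```text
t: 14.4
ee_pos: [553.7, 18.0, 106.7]
tcp_rot: [-2.218, -2.224, 0.002]
force: [-5.8, -3.1, -1.6]
grip_width: 23.4
```

Request:
arm_command(targets=[[[255, 0.002, 0, 0, 0], [255, 0, 0, 0, 0]]])

```text
t: 14.6
ee_pos: [553.7, 18.5, 106.7]
tcp_rot: [-2.218, -2.224, 0.002]
force: [-6.2, -3.5, -2.0]
grip_width: 23.6
```

Run:
```python
from fit import *
o=manip.observe(); print(o['t'],o['ee_pos'],o['force'],o['torque'])
po=dict(p=o['ee_pos'],r=o['tcp_rot'])
snap('wrist','w8')
im=np.load('pics/w8.npy')[:,:,::-1]
cv2.imwrite('pics/w8c.png',cv2.resize(im[30:130,200:310],None,fx=6,fy=6,interpolation=cv2.INTER_CUBIC))
```

```text
14.6 [553.70121865  18.47190365 106.68539459] [-6.18058779 -3.52453516 -1.99237224] [-0.5599793   0.97174969 -0.43989279]
```

View pics/w8c.png

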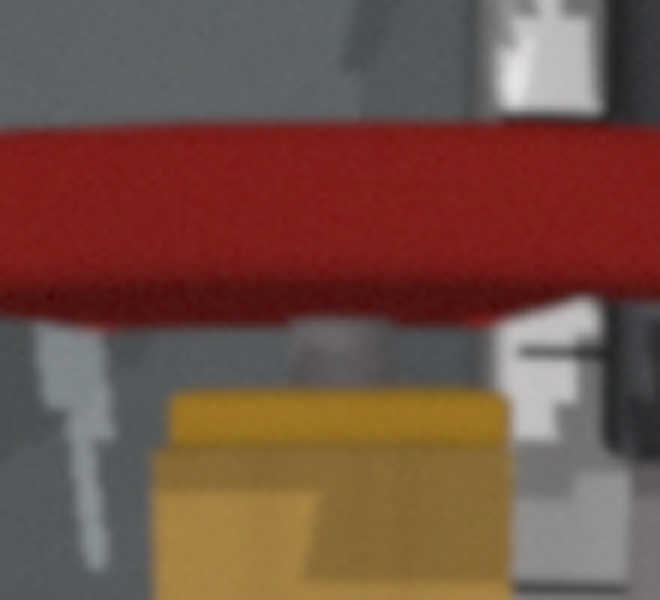

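Request:
arm_command(targets=[[[255, 0.0015, 0, 0, 0], [255, 0, 0, 0, 0]]])

```text
t: 14.85
ee_pos: [553.7, 18.6, 106.7]
tcp_rot: [-2.218, -2.224, 0.002]
force: [-5.9, -5.8, -2.3]
grip_width: 23.7
```

Request:
arm_command(targets=[[[255, 0.0015, 0, 0, 0], [255, 0, 0, 0, 0]]])

```text
t: 15.05
ee_pos: [553.7, 18.7, 106.7]
tcp_rot: [-2.218, -2.224, 0.002]
force: [-4.6, -10.9, -2.0]
grip_width: 23.8
```

Request:
arm_command(targets=[[[255, 0, 0, 0, 0], [255, 0, 0, 0, 0], [255, 0, 0, 0, 0], [255, 0, 0, 0, 0], [255, 0, 0, 0, 0]]])

```text
t: 15.55
ee_pos: [553.7, 18.7, 106.7]
tcp_rot: [-2.218, -2.224, 0.002]
force: [-5.0, -11.0, -1.5]
grip_width: 23.4
```

Request:
arm_command(targets=[[[255, -0.002, 0, 0, 0], [255, 0, 0, 0.001, 0], [255, 0, 0, 0, 0]]])

```text
t: 15.85
ee_pos: [553.7, 18.6, 106.6]
tcp_rot: [-2.218, -2.224, 0.002]
force: [-7.0, -5.4, 2.7]
grip_width: 23.8
```

Request:
arm_command(targets=[[[0, 0, 0, 0, 0], [0, 0, 0, 0, 0], [0, 0, 0, 0, 0], [0, 0, 0, 0, 0], [0, 0, 0, 0, 0]]])

```text
t: 16.35
ee_pos: [554.6, 18.9, 106.7]
tcp_rot: [2.218, 2.225, 0.0]
force: [-0.9, 0.1, -0.5]
grip_width: 85.3
```

Request:
arm_command(targets=[[[0, 0, 0, -0.1, 0], [0, 0, 0, -0.15, 0], [0, 0, 0, -0.15, 0], [0, 0, 0, -0.15, 0], [0, 0, 0, 0, 0], [0, 0, 0, 0, 0]]])

```text
t: 16.95
ee_pos: [554.8, 18.9, 245.0]
tcp_rot: [2.217, 2.224, 0.002]
force: [-0.1, -0.2, -0.9]
grip_width: 85.4
```

Run:
```python
from fit import *
o=manip.observe(); print(o['t'],o['ee_pos'],o['tcp_rot'],o['force'],o['grip_width'])
np.savez('pics/w9.npz',p=o['ee_pos'],r=o['tcp_rot'])
snap('wrist','w9')
```

```text
16.95 [554.78065821  18.89304115 245.01937144] [2.21708941 2.22360392 0.00236452] [-0.07895577 -0.15120956 -0.91382899] 85.37754548204606
```

View pics/w9.png

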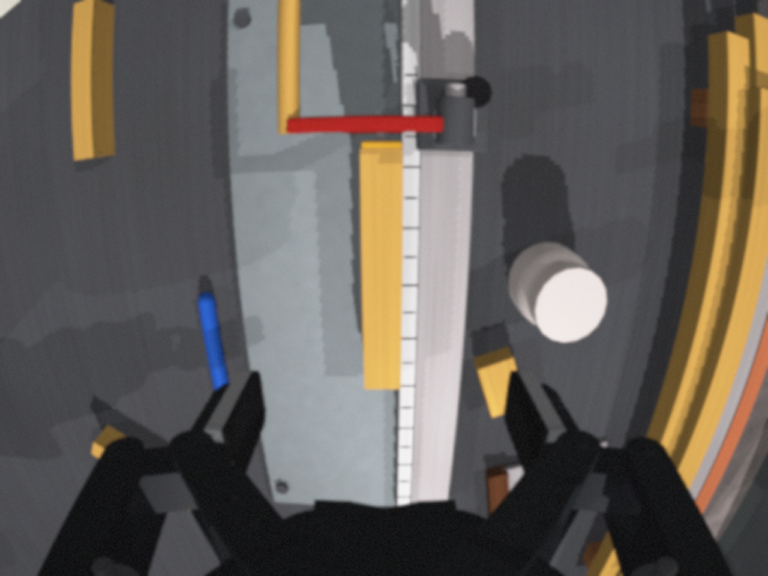

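Request:
arm_command(targets=[[[0, 0.18, -0.066, 0, 0], [0, 0.18, -0.066, 0, 0], [0, 0.186, -0.062, 0, 0], [0, 0, 0, 0.14, 0], [0, 0, 0, 0.14, 0], [0, 0, 0, 0.142, 0], [0, 0, 0, 0, 0], [0, 0, 0, 0, 0]]])

```text
t: 17.8
ee_pos: [504.8, 155.0, 138.0]
tcp_rot: [-2.217, -2.224, 0.004]
force: [0.0, 0.2, 0.1]
grip_width: 85.4
```

Request:
arm_command(targets=[[[150, 0, 0.003, -0.004, 0], [255, 0, 0, 0, 0], [255, 0, 0, 0, 0], [255, 0, 0, 0, 0], [255, 0, 0, 0, 0], [255, 0, 0, 0, 0], [255, 0, 0, 0, 0], [255, 0, 0, 0, 0]]])

```text
t: 18.6
ee_pos: [505.9, 155.2, 140.0]
tcp_rot: [-2.218, -2.224, 0.0]
force: [-5.0, 0.9, 9.9]
grip_width: 10.1
```

Request:
arm_command(targets=[[[255, 0, 0.001, -0.02, 0], [255, 0, 0.0045, -0.041, 0], [255, 0, 0.0163, -0.0589, 0], [255, 0, 0, 0, 0]]])

```text
t: 19.0
ee_pos: [511.1, 155.2, 171.0]
tcp_rot: [-2.218, -2.224, 0.002]
force: [-6.5, 1.2, -0.7]
grip_width: 9.6
```

Request:
arm_command(targets=[[[255, 0, 0.0266, -0.055, 0], [255, 0, 0.036, -0.0494, 0], [255, 0, 0.0442, -0.0421, 0], [255, 0, 0, 0, 0]]])

```text
t: 19.4
ee_pos: [535.7, 155.4, 207.9]
tcp_rot: [-2.216, -2.221, 0.007]
force: [-31.1, 4.5, 32.3]
grip_width: 9.8
```

Request:
arm_command(targets=[[[255, 0, 0.0511, -0.0336, 0], [255, 0, 0.0563, -0.0238, 0], [255, 0, 0.0596, -0.0134, 0], [255, 0, 0, 0, 0]]])

```text
t: 19.8
ee_pos: [582.0, 155.5, 226.6]
tcp_rot: [2.217, 2.223, 0.004]
force: [-5.2, -1.2, 28.4]
grip_width: 9.4
```

Request:
arm_command(targets=[[[255, 0, 0.061, -0.0025, 0], [255, 0, 0.03, 0.0024, 0], [255, 0, 0, 0, 0], [255, 0, 0, 0, 0]]])

```text
t: 20.2
ee_pos: [604.4, 155.9, 225.5]
tcp_rot: [2.217, 2.223, 0.005]
force: [3.6, 3.2, 5.4]
grip_width: 9.9
```

Request:
arm_command(targets=[[[0, 0, 0, 0, 0], [0, 0, 0, 0, 0], [0, 0, 0, 0, 0], [0, 0, 0, 0, 0], [0, 0, 0, 0, 0], [0, 0, 0, -0.1, 0], [0, 0, 0, -0.15, 0], [0, -0.1, -0.1, -0.08, 0]]])

```text
t: 21.0
ee_pos: [580.5, 132.0, 308.8]
tcp_rot: [2.215, 2.225, 0.006]
force: [1.7, -1.0, 0.5]
grip_width: 85.2
```

Request:
arm_command(targets=[[[0, -0.12, -0.1, 0, 0], [0, -0.16, 0, 0, 0], [0, -0.16, 0, 0, 0], [0, 0, 0, 0, 0], [0, 0, 0, 0, 0]]])

```text
t: 21.5
ee_pos: [553.3, 19.6, 306.5]
tcp_rot: [-2.22, -2.222, -0.0]
force: [0.5, 0.8, -0.1]
grip_width: 85.4
```

Run:
```python
from fit import *
o=manip.observe(); print(o['t'],o['ee_pos'],o['tcp_rot'],o['force'],o['grip_width'])
np.savez('pics/w10.npz',p=o['ee_pos'],r=o['tcp_rot'])
snap('wrist','w10'); snap('side','s10')
im=np.load('pics/s10.npy')[:,:,::-1]
c=im[110:285,180:385]; cv2.imwrite('pics/s10c.png',cv2.resize(c,None,fx=3.4,fy=3.4,interpolation=cv2.INTER_CUBIC))
```

```text
21.5 [553.26435197  19.60684458 306.49748368] [-2.22044030e+00 -2.22234310e+00 -2.09280372e-04] [ 0.46088443  0.77124004 -0.11335362] 85.37672588505372
```

View pics/w10.png

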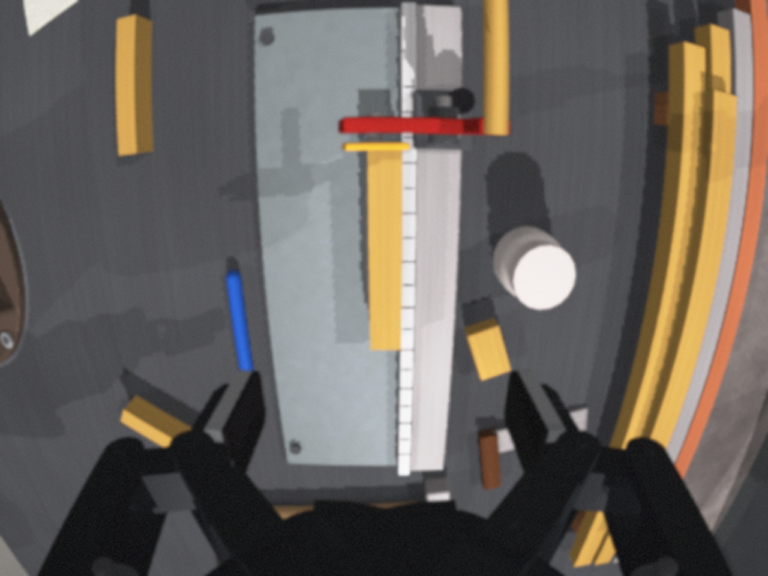

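View pics/s10c.png

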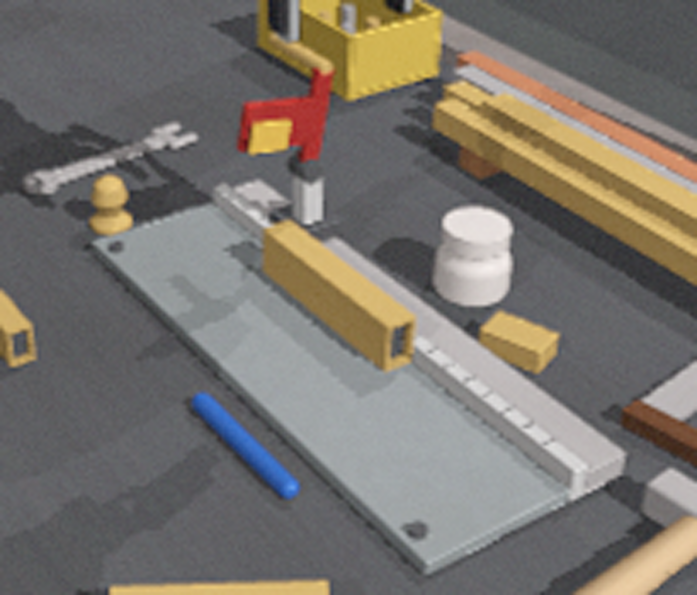

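Run:
```python
from fit import *
for n,pts in [('w9',[(364,389),(399,389),(360,152),(402,152)]),('w10',[(370,350),(401,349),(366,152),(402,152)])]:
    po=dict(np.load(f'pics/{n}.npz')); print(n,[np.round(ray(po,N(a),52)[:2],1).tolist() for a in pts])
    im=np.load(f'pics/{n}.npy')[:,:,::-1]
    cv2.imwrite(f'pics/{n}c.png',cv2.resize(im[85:270,225:295],None,fx=4,fy=4,interpolation=cv2.INTER_CUBIC))
a=cv2.imread('pics/w9c.png');b=cv2.imread('pics/w10c.png');cv2.imwrite('pics/cmp.png',cv2.resize(np.hstack([a,b]),None,fx=.8,fy=.8))
```

```text
w9 [[540.0, -63.0], [564.2, -62.9], [539.5, 95.1], [564.0, 95.1]]
w10 [[540.2, -63.2], [565.5, -62.2], [538.7, 94.0], [564.6, 94.0]]
```

View pics/cmp.png

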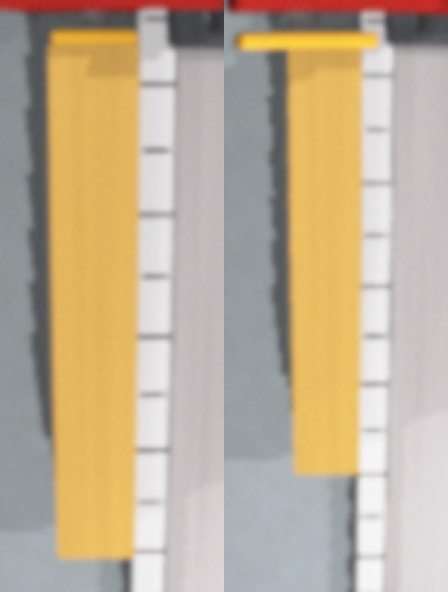

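Run:
```python
from fit import *
po=dict(np.load('pics/w10.npz'))
for u in (245,252,265):
  for z in (125,135,140): print(u,z,np.round(ray(po,(u,100.3),z),1))
```

```text
245 125 [542.7  96.9 125. ]
245 135 [543.1  97.2 135. ]
245 140 [543.3  97.4 140. ]
252 125 [548.5  96.9 125. ]
252 135 [548.7  97.2 135. ]
252 140 [548.8  97.3 140. ]
265 125 [559.4  96.9 125. ]
265 135 [559.1  97.2 135. ]
265 140 [559.   97.4 140. ]
```

```bash
python3 -c "
from station import manip
o=manip.observe();print(o['t'],o['force']);print(manip.sign_off())"
```

```text
21.6 [-0.53504284 -0.24848827  0.03110488]
the job is handed in; nothing more can be done
None
```

The job is handed in at t = 21.6 s. My last checks all looked right, though I saw no verdict and could not read the stop's joints directly.

- **Stop down:** I gripped the brass handle and swung the leaf down onto its rest. It was held there with 49 N on the wrist.
- **Tube gauged:** I pinched the tube at its centre and brought it to the fence, first touching at about 3 N. I then slid it along until it met the pad, and held it for about 0.5 s. The wrist read 11 N along the fence, of which I put about 8 N on the pad. That is under the 12 N preload, so the stop should not have been shoved back.
- **Stop up:** I eased off, set the tube down, let go of it and swung the leaf up to about 1.7 rad, judged from the handle position. I then let go of the handle and moved clear.

**Last checks (camera):**
- The tube lies flat along the fence, and the flip-up did not move it as far as I could see.
- The measured rear end puts its front end at y ≈ 97.3 mm, against the pad face at y ≈ 97.2 mm (2 mm calibration).
- The bystanders in view look undisturbed, and the arm touches nothing.

**Where things did not go smoothly:**
- On the first move to the fence the tube dragged on the bed (24 N sideways, 39 N up). I lifted it about 1 mm, which cleared it.
- The handle arc was slightly off on the way up, at about 45 N on the wrist for a moment, within the limits.

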